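# Seat the bearing cap with the flat-footed drift

## Task

Two bearing housings stand on the bench; one still has its snap-in cap standing proud. Take the flat-footed drift from the rubber mat and, holding it upright with its foot on the middle of that cap, press straight down until the cap snaps in flush (push the cap with the drift only, not with the gripper). Then stand the drift upright on the mat again and let go, without knocking over the pointed punch that shares the mat.

Things in the scene. Friction and masses are not known exactly. Their poses are not given: they have to be found in the camera images.
- cap: Proud cap: steel disc 68 mm across, 22 thick, black seal ring round its side; origin: centre of its top face, z up. Slides vertically in a fixed grey housing (120 mm square flange, boss 100 mm across, bore 71, rim 50 above bench). Top starts at 64 (14 proud), flush at 50. Resists with up to about 10 N, then less; springs back if let go early, snaps home past half way. A twin housing has its cap flush already.
- drift: Flat-footed drift, loose, standing foot down on the mat: round steel handle 28 mm across on a white round foot 44 mm across, 16 high; 115 mm tall in all, 0.3 to 0.5 kg. Origin: centre of the foot's underside; z up along the handle. Two thin dark bands on the handle. Grip the handle from above at any yaw, for example 80 mm above its underside.
- punch: Pointed punch, a bystander, loose, standing on the mat at least 80 mm (centre to centre) from the drift: dark round head 42 mm across, 16 high, at the bottom, steel shank 24 mm across, cone with its point up; 107 mm tall in all. Origin: centre of its underside; z up.
- mat: Black rubber mat fixed to the bench, 150 mm along its x, 240 mm along its y, 4 mm thick. Origin: centre of its underside, on the bench; z up. Drift and punch stand on it, one in each half along its y.

How it is judged:
On the way:
1. the cap is pressed home by the held drift, upright with its foot on the middle of the cap (within 20 mm) (height (world z) of cap below 0.053 m and horizontal distance between drift and cap below 0.02 m and z of drift in the frame of cap below 0.025 m and angle between drift's own z axis and vertical below 0.2 rad and contact force between the fingers and drift above 2 N), for 0.05 s.
At the end, for the whole second after the job is handed in: The cap is flush in its housing (top within 3 mm of the rim), the drift stands upright (within 6 degrees), at rest, with the middle of its foot on the mat, and the punch still stands (height (world z) of cap below 0.053 m and angle between drift's own z axis and vertical below 0.1 rad and z of drift in the frame of mat below 0.01 m and x of drift in the frame of mat between -0.075 and 0.075 m and y of drift in the frame of mat between -0.12 and 0.12 m and linear speed of drift below 0.02 m/s and angle between punch's own z axis and vertical below 0.3 rad); the robot touches nothing.
It fails at once if the gripper or arm pushes on the cap (contact force between any of the fingers, the arm and cap above 1 N).
It fails at once if the punch is knocked over (angle between punch's own z axis and vertical above 0.6 rad).
It also fails if it takes over 45 s, if anything falls off the work surface, if the arm or the gripper's body presses on something with over 40 N, if the wrist force passes 120 N, or if a joint passes its speed limit or range.

## Robot

A 6-joint arm with a two-finger parallel gripper is mounted at the origin on the work surface. World frame = base frame: x ahead of the robot, y to its left, z up, the work surface at z = 0. Lengths are in m, angles in rad, forces in N, time in s.
With the tool pointing down it reaches from about 0.25 to 0.775 m from the base axis. Payload 4 kg.
Tool frame: the origin (TCP) lies midway between the tips of the shut fingers; the grasp point (between the pads) lies robot.grip_point_offset behind it (robot.grip_point_offset is the distance from the TCP to the grasp point, in m); z points along the fingers, x is the direction in which the jaws open and shut, and the axes are right-handed (so a half turn about z gives the same grasp; the last joint's range is limited). The gripper opens to 94 mm and grips with 3 to 60 N. Pads are 16 mm wide; open, the fingers measure 119 mm over their backs; the gripper's body (75 mm by 177 mm) begins 78 mm behind the grasp point.
Start: joints at [-1.439, 0.087, 1.371, -0, 1.684, -0.103], TCP at [0.128, -0.535, 0.206] pointing down, gripper open.
Joint ranges: [-3.1, 3.1], [-0.76, 2.03], [0.27, 2.55], [-1.08, 4.22], [0.17, 2.65], [-2.57, 2.57]. Speed limits (rad/s): [2.79, 2.79, 3.14, 3.14, 3.14, 3.14].

## Interface

Orientations are given as [roll, pitch, yaw] about the fixed x, y, z axes, in that order (R = Rz(yaw) Ry(pitch) Rx(roll)).
In Python, from bench import robot, optics, finder gives the robot as it stands. The module is installed in compiled form; this text tells all that it offers.
- The arm moves only by the tool arm_command, never from a script. Its argument "plan" is a list of rows, each a list of 5 numbers: the opening, from 0 (shut) to 1 (fully open), then the shift along the world's x, y, z in m, then the turn about the world's z in degrees. A call has 1 to 10 rows; each row is the pose to reach, as a shift and turn from the pose commanded when the call began; what a row does not reach only later rows make up. A row lasts 1/8 s, in which the tool goes at most 62.5 mm and 10.7 degrees, less where a joint would pass 70% of its speed; a pose out of reach is approached as far as the arm can. A call with a gripper value outside its range is refused whole. The fingers move at their own pace and stop on an object; the grip force is fixed at half the most. Time passes only in rows, so rows that repeat a pose let the fingers close. It gives the time, the measured TCP pose, the force and the opening at its end, in the units of the state.
- robot.get_obs(): the state, without advancing time (a new reading comes with each control period).
- optics.snapshot(name): name is "scene" or "side" or "wrist"; returns a dict with "image" (384x512x3 uint8, red, green, blue), "fx", "fy", "cx", "cy" (pixels), "position" and "rotation" of the camera in the world; the wrist camera has in their place "hand_eye" (4x4, takes a point from camera to tool coordinates, whose origin is the TCP and whose axes are the tool frame's). Camera axes: x right, y down, z forward; pixel columns grow to the right and rows downward; lengths in m; the calibration is good to about 2 mm. A picture is of the moment at which its call begins: read the wrist's pose just before it. There is no depth.
- robot.close_job(): hands the job in, once; it reports no verdict.
Trained networks look in the newest picture that a camera, given by its name, has taken for a name from the list of things; names that differ only in an ending like _2 or _b are one class to them, and where a whole thing is asked for, a point or a joint stands for the part that bears it (a point fixed in the world has none). Each returns a list of dicts, best first, with "p" (0 to 1); they miss things now and then, are a little off and sometimes report something else, mostly with a low value. They report only what shows in the picture. A call takes as long as a camera call.
- finder.masks_of(label, camera): "pixels" (384x512 bool, what is visible of it) and "extent" ([left, top, right, bottom] in pixels, round what is visible of it).
The state is a dict: "time": time; "joint_positions": joint angles; "qvel": joint speeds; "joint_torque": joint torques, N m; "tool_pos": TCP position; "ee_rot": TCP orientation; "wrist_force": force on the tool from outside, world axes, zero at the start; "wrist_torque": the same for the moment, N m; "width": finger opening in m.
Only numpy, scipy, OpenCV 4.12 (cv2) and the standard library are available. Lean on these libraries where they do the work, as an engineer would, in place of code of your own. Each camera call takes 0.05 s, during which the arm holds its last target.

## Working session

There is one attempt and no reset: what is moved stays moved. The work goes in short steps, Python scripts to look and compute and a tool call to move; the robot and the scene stay as the last step left them, time stands still between calls to the robot, and variables do not carry over. Pictures are saved under pics/ and viewed, and the job is handed in when it is done.

Besides the shell and the picture viewer there is one more tool, called after "Call:" as name(argument=value, ...) on one line, values as JSON. arm_command: Moves the arm, as the interface text tells. Its arguments: {"type":"object","properties":{"plan":{"type":"array","items":{"type":"array","items":{"type":"number"}}}},"required":["plan"]}

```bash
mkdir -p pics; cat > h.py <<'E'
import numpy as np,cv2
from bench import robot,optics,finder
def save(s,n): cv2.imwrite('pics/'+n+'.png',s['image'][:,:,::-1])
def ray(s,u,v,z):
    d=np.array([(u-s['cx'])/s['fx'],(v-s['cy'])/s['fy'],1]);R=np.array(s['rotation']);p=np.array(s['position'])
    d=R@d; return p+d*(z-p[2])/d[2]
def proj(s,P):
    R=np.array(s['rotation']);q=R.T@(np.array(P)-s['position']); return q[0]/q[2]*s['fx']+s['cx'],q[1]/q[2]*s['fy']+s['cy']
E
python3 - <<'E'
from h import *
o=robot.get_obs();print(o['time'],o['tool_pos'],o['ee_rot'],o['width'],robot.grip_point_offset)
for c in ['scene','side']:
    s=optics.snapshot(c);save(s,c+'1');print(c,s['position'],np.round(s['rotation'],3).tolist(),s['fx'],s['cx'],s['cy'])
    for l in ['cap','drift','punch','mat']:
        for m in finder.masks_of(l,c): print(l,m['p'],m['extent'])
E
```

```text
0.0 [ 0.12787652 -0.53435172  0.20431337] [-3.14138297e+00  2.19570676e-03 -1.33597336e+00] 0.09366042013930787 0.0188
scene [1.27985823 0.0933128  0.62573291] [-2.194, 0.018, 1.715] 375.9916685803398 256.35589221586713 198.02643693685815
cap 0.91 [380.3, 208.5, 408.3, 229.3]
drift 0.89 [194.0, 179.7, 211.0, 218.8]
punch 0.64 [158.8, 175.6, 174.2, 213.4]
mat 0.67 [128.4, 196.6, 232.9, 237.4]
side [0.27722758 0.45806347 0.67261381] [-2.404, -0.007, -2.626] 430.5168503883966 264.182790703297 194.98894963253838
cap 0.95 [130.5, 317.1, 179.1, 370.4]
drift 0.83 [297.2, 133.0, 322.9, 182.6]
punch 0.6 [322.2, 108.4, 346.2, 152.5]
mat 0.82 [260.6, 120.5, 366.6, 204.8]
```

```bash
sed -i "s/R=np.array(s\['rotation'\])/R=RR(s)/" h.py; cat >> h.py <<'E'
from scipy.spatial.transform import Rotation as Ro
def RR(s):
    r=np.array(s['rotation']); return r if r.shape==(3,3) else Ro.from_euler('xyz',r).as_matrix()
E
python3 - <<'E'
from h import *
im=[]
for c in ['scene','side']:
    s=optics.snapshot(c);save(s,c+'2')
    for l in ['cap','drift','punch','mat']:
        for m in finder.masks_of(l,c):
            v,u=np.nonzero(m['pixels']); 
            e=m['extent']
            zc={'cap':.064,'drift':.06,'punch':.05,'mat':.004}[l]
            print(c,l,m['p'],'mean',np.round(ray(s,u.mean(),v.mean(),zc),4), 'ext',np.round(ray(s,(e[0]+e[2])/2,(e[1]+e[3])/2,zc),4))
E
```

```text
scene cap 0.66 mean [0.5573 0.306  0.064 ] ext [0.5486 0.3115 0.064 ]
scene drift 0.65 mean [ 0.5239 -0.1689  0.06  ] ext [ 0.5272 -0.1667  0.06  ]
scene punch 0.91 mean [ 0.5223 -0.2714  0.05  ] ext [ 0.5197 -0.2646  0.05  ]
scene mat 0.74 mean [ 0.544  -0.2246  0.004 ] ext [ 0.541  -0.2286  0.004 ]
side cap 0.71 mean [0.5396 0.3103 0.064 ] ext [0.5385 0.3077 0.064 ]
side drift 0.74 mean [ 0.5154 -0.1675  0.06  ] ext [ 0.514  -0.1649  0.06  ]
side punch 0.96 mean [ 0.5022 -0.2689  0.05  ] ext [ 0.5095 -0.2792  0.05  ]
side mat 0.63 mean [ 0.5227 -0.2089  0.004 ] ext [ 0.5267 -0.2146  0.004 ]
```

View pics/scene1.png

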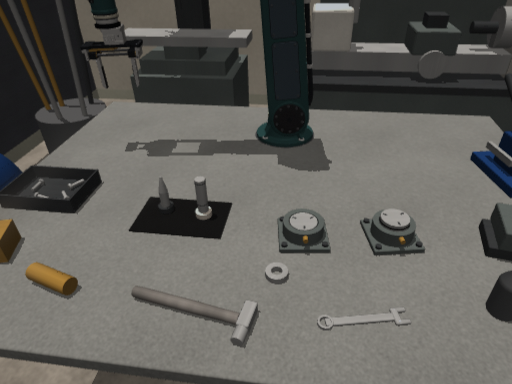

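View pics/side1.png

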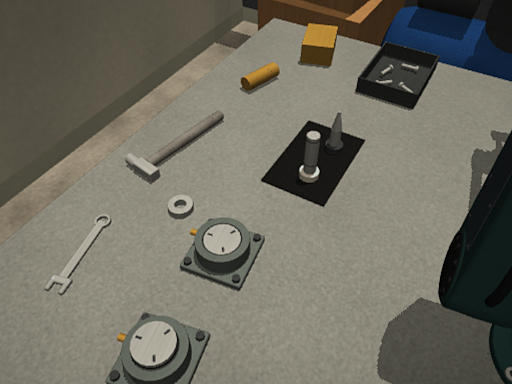

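```bash
python3 - <<'E'
import cv2,numpy as np
a=cv2.imread('pics/scene1.png');b=cv2.imread('pics/side1.png')
f=lambda im,x,y:cv2.resize(im[y:y+75,x:x+100],(400,300),interpolation=cv2.INTER_CUBIC)
print(a.shape)
top=np.hstack([f(a,275,190),f(a,345,190)]);bot=np.hstack([f(b,175,205),f(b,105,309)])
cv2.imwrite('pics/z1.png',np.vstack([top,bot]))
g=lambda im,x,y:cv2.resize(im[y:y+60,x:x+80],(400,300),interpolation=cv2.INTER_CUBIC)
cv2.imwrite('pics/z2.png',np.hstack([g(a,150,170),g(b,280,125)]))
E
```

```text
(384, 512, 3)
```

View pics/z1.png

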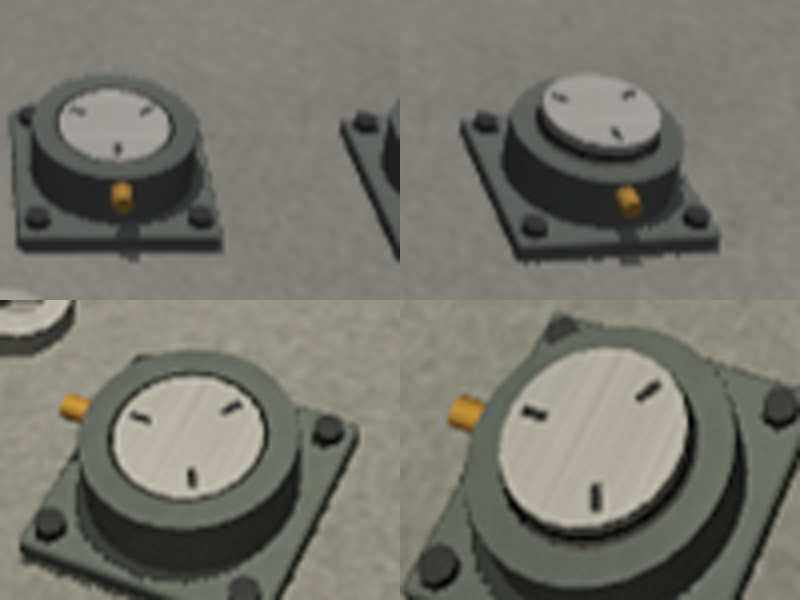

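View pics/z2.png

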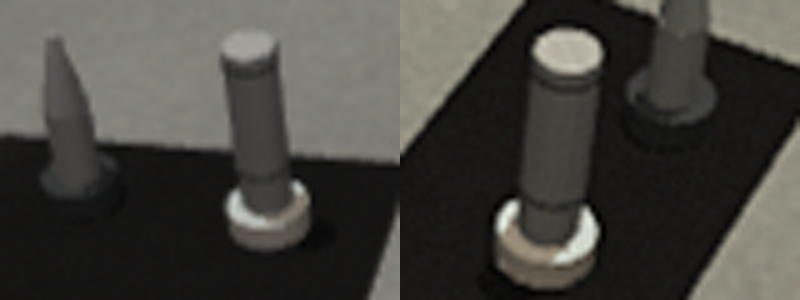

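```bash
python3 - <<'E'
from h import *
S=optics.snapshot('scene');D=optics.snapshot('side')
# mask-free least-squares triangulation + single view
def tri(a,b):
    A=[];B=[]
    for s,(u,v) in((S,a),(D,b)):
        R=RR(s);d=R@np.array([(u-s['cx'])/s['fx'],(v-s['cy'])/s['fy'],1]);d/=np.linalg.norm(d);M=np.eye(3)-np.outer(d,d);A.append(M);B.append(M@s['position'])
    return np.linalg.lstsq(np.vstack(A),np.hstack(B),rcond=None)[0]
for n,a,b,z in [('cap',(395.3,217.7),(153.4,343.3),.064),('drifttop',(199.8,179.3),(313.5,135.3),.119),('driftfoottop',(203.6,209.5),(309.5,170.5),.02),('punchhead',(166,206),(334,145),.02)]:
    print(n,ray(S,*a,z).round(4),ray(D,*b,z).round(4),tri(a,b).round(4))
E
```

```text
cap [0.5473 0.3086 0.064 ] [0.542  0.3084 0.064 ] [0.5434 0.3087 0.0614]
drifttop [ 0.5209 -0.1685  0.119 ] [ 0.5158 -0.1698  0.119 ] [ 0.5166 -0.1706  0.117 ]
driftfoottop [ 0.5157 -0.1702  0.02  ] [ 0.5159 -0.1709  0.02  ] [ 0.5158 -0.1704  0.0203]
punchhead [ 0.5128 -0.2755  0.02  ] [ 0.5031 -0.2744  0.02  ] [ 0.505  -0.2797  0.0144]
```

Call:
arm_command(plan=[[1, 0.04, 0.037, 0, 9], [1, 0.08, 0.075, 0, 18], [1, 0.12, 0.113, 0, 27], [1, 0.16, 0.15, 0, 36], [1, 0.2, 0.188, 0, 45], [1, 0.24, 0.226, 0, 54], [1, 0.28, 0.263, 0, 63], [1, 0.32, 0.301, 0, 72], [1, 0.36, 0.339, 0, 76.5], [1, 0.388, 0.365, 0, 76.5]])

```text
time: 2.35
tool_pos: [0.5174, -0.168, 0.2055]
ee_rot: [-3.141, -0.0, 0.001]
wrist_force: [-0.3, 0.1, 0.2]
width: 0.0937
```

```bash
python3 - <<'E'
from h import *
o=robot.get_obs();print(o['time'],o['tool_pos'],o['ee_rot'],o['wrist_force'])
s=optics.snapshot('wrist');save(s,'w1');H=s['hand_eye'];print(np.round(H,3).tolist(),s['fx'])
R=Ro.from_euler('xyz',o['ee_rot']).as_matrix();T=np.eye(4);T[:3,:3]=R;T[:3,3]=o['tool_pos'];C=T@H
s['rotation']=C[:3,:3];s['position']=C[:3,3]
for P in [(.516,-.17,.119),(.516,-.17,.02)]: print(proj(s,P))
E
```

```text
2.35 [ 0.5173528  -0.16796855  0.20550805] [-3.14149815e+00 -3.83321570e-04  1.45228221e-03] [-0.34490565  0.08625747  0.17856663]
[[1.0, -0.0, 0.001, -0.0], [-0.0, 0.96, 0.28, -0.083], [-0.001, -0.28, 0.96, -0.179], [0.0, 0.0, 0.0, 1.0]] 303.19781895073214
(np.float64(258.4874075611271), np.float64(204.8575315538341))
(np.float64(258.7635042562675), np.float64(180.36357147009687))
```

View pics/w1.png

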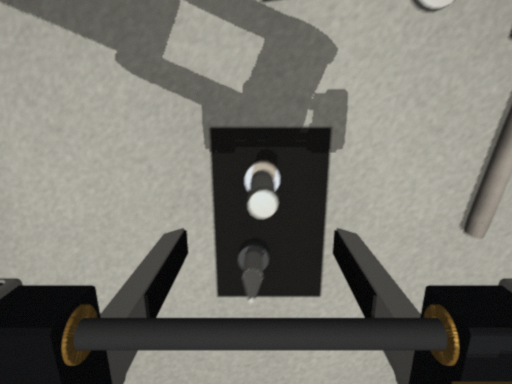

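Call:
arm_command(plan=[[1, 0.003, 0, -0.05, 0], [1, 0.003, 0, -0.1, 0], [1, 0.003, 0, -0.13, 0], [1, 0.003, 0, -0.141, 0], [1, 0.003, 0, -0.141, 0], [0, 0.003, 0, -0.141, 0], [0, 0.003, 0, -0.141, 0], [0, 0.003, 0, -0.141, 0], [0, 0.003, 0, -0.141, 0], [0, 0.003, 0, -0.141, 0]])

```text
time: 3.65
tool_pos: [0.519, -0.1699, 0.0646]
ee_rot: [3.142, -0.0, -0.001]
wrist_force: [0.2, 0.4, 0.3]
width: 0.0474
```

```bash
python3 - <<'E'
from h import *
s=optics.snapshot('wrist');save(s,'w2');s=optics.snapshot('scene');save(s,'s3');print(robot.get_obs())
E
```

```text
{'time': 3.75, 'joint_positions': array([-4.20258283e-01,  1.48986110e-01,  1.58700732e+00,  4.14885434e-05,
        1.40558352e+00, -4.19462006e-01]), 'qvel': array([ 0.00053489,  0.0008405 ,  0.00016615,  0.0008552 , -0.00037465,
       -0.00024035]), 'joint_torque': array([ 9.49418080e-06, -3.47810590e+01, -2.83873808e+01,  6.05515181e-02,
        4.50382149e-02,  1.01357175e-04]), 'tool_pos': array([ 0.51892978, -0.16989031,  0.06447146]), 'ee_rot': array([-3.14156167e+00, -3.10104971e-05, -8.03100719e-04]), 'wrist_force': array([0.74758724, 0.28554289, 0.66506901]), 'wrist_torque': array([-0.07065773, -0.06292388,  0.03773812]), 'width': 0.03938969880776465}
```

View pics/w2.png

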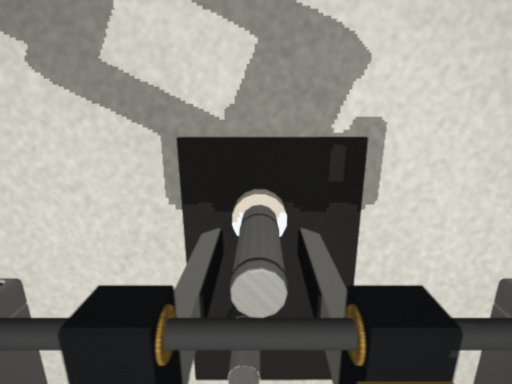

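Still closing, well centred between the fingers (drift top at about (259,290)). Finish closing and lift a little.

Call:
arm_command(plan=[[0, 0, 0, 0, 0], [0, 0, 0, 0, 0], [0, 0, 0, 0, 0], [0, 0, 0, 0, 0], [0, 0, 0, 0.02, 0], [0, 0, 0, 0.06, 0], [0, 0, 0, 0.1, 0], [0, 0, 0, 0.14, 0], [0, 0, 0, 0.14, 0]])

```text
time: 4.88
tool_pos: [0.5207, -0.1706, 0.2076]
ee_rot: [3.139, -0.007, -0.001]
wrist_force: [-0.3, -0.3, -4.9]
width: 0.0276
```

```bash
python3 - <<'E'
from h import *
o=robot.get_obs();print(o['time'],o['tool_pos'],o['ee_rot'],o['wrist_force'],o['width'])
S=optics.snapshot('scene');save(S,'s4');D=optics.snapshot('side');save(D,'d4')
a=S['image'][:,:,::-1];b=D['image'][:,:,::-1]
g=lambda im,x,y:cv2.resize(im[y:y+120,x:x+100],(400,480),interpolation=cv2.INTER_CUBIC)
cv2.imwrite('pics/z4.png',np.hstack([g(a,150,110),g(b,260,60)]))
E
```

```text
4.875 [ 0.52072183 -0.17062798  0.20761566] [ 3.13877229e+00 -6.69040302e-03 -7.41860418e-04] [-0.27785143 -0.29335374 -4.92710317] 0.027606505689101418
```

View pics/z4.png

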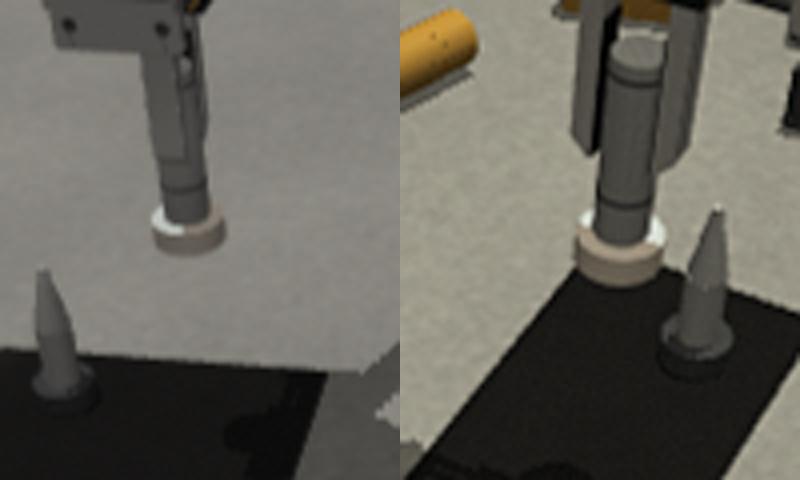

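Call:
arm_command(plan=[[0, 0.002, 0.04, 0, 0], [0, 0.005, 0.095, 0, 0], [0, 0.008, 0.15, 0, 0], [0, 0.011, 0.205, 0, 0], [0, 0.014, 0.26, 0, 0], [0, 0.017, 0.315, 0, 0], [0, 0.02, 0.37, 0, 0], [0, 0.023, 0.425, 0, 0], [0, 0.025, 0.46, 0, 0], [0, 0.026, 0.478, 0, 0]])

```text
time: 6.22
tool_pos: [0.5433, 0.3093, 0.2003]
ee_rot: [3.139, 0.006, 0.001]
wrist_force: [0.6, -0.4, -3.5]
width: 0.0275
```

Call:
arm_command(plan=[[0, 0, 0, -0.03, 0], [0, 0, 0, -0.06, 0], [0, 0, 0, -0.065, 0], [0, 0, 0, -0.065, 0]])

```text
time: 6.72
tool_pos: [0.5448, 0.3073, 0.1389]
ee_rot: [3.141, 0.001, -0.002]
wrist_force: [0.8, -0.6, -3.4]
width: 0.0279
```

```bash
python3 - <<'E'
from h import *
o=robot.get_obs();print(o['time'],o['tool_pos'],o['ee_rot'],o['wrist_force'],o['width'])
W=optics.snapshot('wrist')
S=optics.snapshot('scene');save(S,'s5');D=optics.snapshot('side');save(D,'d5')
a=S['image'][:,:,::-1];b=D['image'][:,:,::-1]
g=lambda im,x,y:cv2.resize(im[y:y+120,x:x+100],(400,480),interpolation=cv2.INTER_CUBIC)
cv2.imwrite('pics/z5.png',np.hstack([g(a,345,130),g(b,100,264)]))
save(W,'w5')
E
```

```text
6.725 [0.54484494 0.30727945 0.13886622] [ 3.14071343e+00  1.27496139e-03 -1.76577911e-03] [ 0.83357928 -0.60413495 -3.41702512] 0.02788981975655801
```

View pics/z5.png

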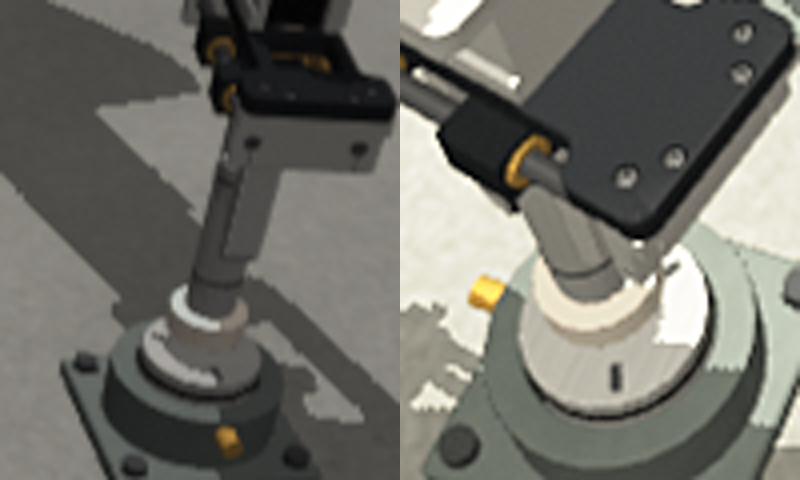

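View pics/w5.png

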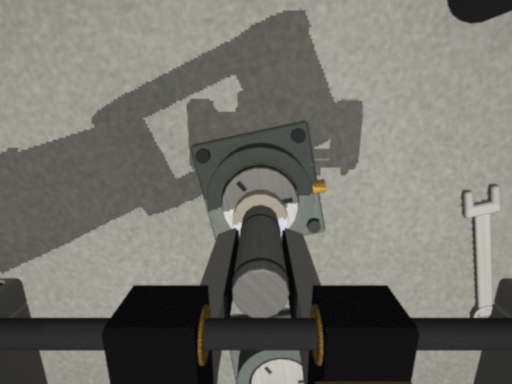

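Call:
arm_command(plan=[[0, 0, 0, -0.008, 0], [0, 0, 0, -0.014, 0], [0, 0, 0, -0.018, 0], [0, 0, 0, -0.022, 0], [0, 0, 0, -0.026, 0], [0, 0, 0, -0.029, 0], [0, 0, 0, -0.029, 0]])

```text
time: 7.75
tool_pos: [0.5448, 0.308, 0.1103]
ee_rot: [3.141, 0.0, -0.001]
wrist_force: [-0.7, -1.0, -0.5]
width: 0.0277
```

```bash
python3 - <<'E'
from h import *
o=robot.get_obs();print(o['time'],o['tool_pos'],o['ee_rot'],o['wrist_force'],o['width'])
S=optics.snapshot('scene');save(S,'s6');D=optics.snapshot('side');save(D,'d6')
a=S['image'][:,:,::-1];b=D['image'][:,:,::-1]
g=lambda im,x,y:cv2.resize(im[y:y+120,x:x+100],(400,480),interpolation=cv2.INTER_CUBIC)
cv2.imwrite('pics/z6.png',np.hstack([g(a,345,130),g(b,100,264)]))
E
```

```text
7.75 [0.54481934 0.30804693 0.11031096] [ 3.14145900e+00  3.57697766e-04 -7.82294611e-04] [-0.74920333 -1.02485338 -0.51779968] 0.02765514857023819
```

View pics/z6.png

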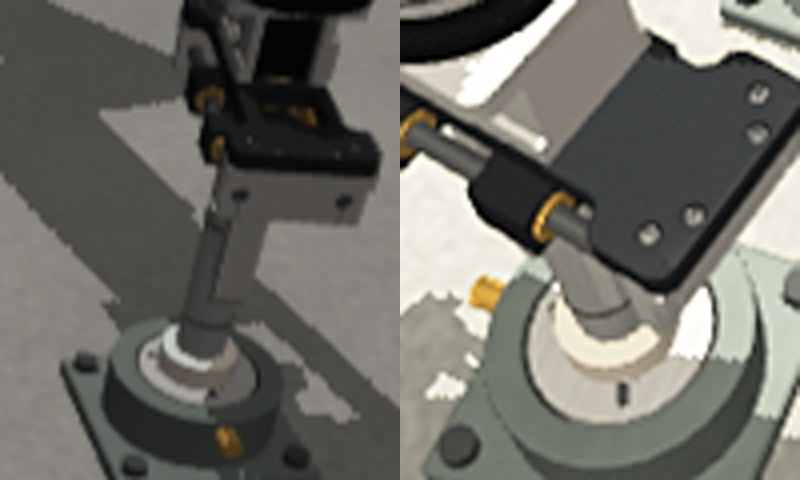

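Call:
arm_command(plan=[[0, 0, 0, -0.002, 0], [0, 0, 0, -0.003, 0], [0, 0, 0, -0.003, 0]])

```text
time: 8.22
tool_pos: [0.5449, 0.3081, 0.1102]
ee_rot: [-3.141, -0.001, -0.001]
wrist_force: [-4.0, -2.6, 8.6]
width: 0.0276
```

Call:
arm_command(plan=[[0, 0, 0, 0.01, 0], [0, 0, 0, 0.04, 0], [0, 0, 0, 0.08, 0], [0, 0, 0, 0.097, 0], [0, 0, 0, 0.097, 0]])

```text
time: 8.85
tool_pos: [0.5458, 0.3084, 0.2055]
ee_rot: [-3.14, -0.003, -0.001]
wrist_force: [0.0, 0.2, -4.9]
width: 0.0278
```

Call:
arm_command(plan=[[0, -0.002, -0.04, 0, 0], [0, -0.005, -0.095, 0, 0], [0, -0.008, -0.15, 0, 0], [0, -0.011, -0.205, 0, 0], [0, -0.014, -0.26, 0, 0], [0, -0.017, -0.315, 0, 0], [0, -0.02, -0.37, 0, 0], [0, -0.023, -0.425, 0, 0], [0, -0.025, -0.46, 0, 0], [0, -0.026, -0.478, 0, 0]])

```text
time: 10.1
tool_pos: [0.5178, -0.1713, 0.2018]
ee_rot: [-3.14, 0.004, -0.003]
wrist_force: [-0.9, 1.7, -4.1]
width: 0.0274
```

Call:
arm_command(plan=[[0, 0, 0, -0.04, 0], [0, 0, 0, -0.08, 0], [0, 0, 0, -0.11, 0], [0, 0, 0, -0.125, 0], [0, 0, 0, -0.13, 0], [0, 0, 0, -0.13, 0]])

```text
time: 10.85
tool_pos: [0.5196, -0.1699, 0.0752]
ee_rot: [3.141, -0.001, -0.0]
wrist_force: [0.0, 0.2, -3.6]
width: 0.0276
```

```bash
python3 - <<'E'
from h import *
o=robot.get_obs();print(o['time'],o['tool_pos'],o['ee_rot'],o['wrist_force'],o['width'])
S=optics.snapshot('scene');save(S,'s7');D=optics.snapshot('side');save(D,'d7')
a=S['image'][:,:,::-1];b=D['image'][:,:,::-1]
g=lambda im,x,y:cv2.resize(im[y:y+75,x:x+100],(400,300),interpolation=cv2.INTER_CUBIC)
cv2.imwrite('pics/z7.png',np.vstack([np.hstack([g(a,150,150),g(b,270,120)]),np.hstack([g(a,345,190),g(b,105,309)])]))
E
```

```text
10.85 [ 0.51955286 -0.16986676  0.07523823] [ 3.14120439e+00 -1.28508636e-03 -4.08276533e-04] [ 0.02493619  0.16547402 -3.61913993] 0.027580636625478196
```

View pics/z7.png

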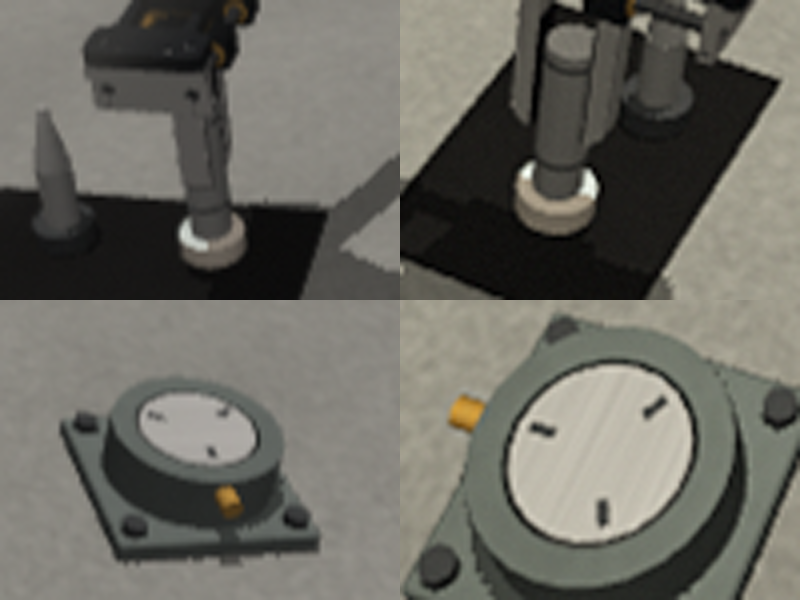

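Cap is flush; the drift hovers about 10 mm over its old spot. Lower gently.

Call:
arm_command(plan=[[0, 0, 0, -0.004, 0], [0, 0, 0, -0.007, 0], [0, 0, 0, -0.009, 0], [0, 0, 0, -0.0105, 0], [0, 0, 0, -0.0105, 0]])

```text
time: 11.58
tool_pos: [0.5189, -0.17, 0.0644]
ee_rot: [3.142, 0.0, -0.001]
wrist_force: [-0.9, 0.5, -0.9]
width: 0.0276
```

Call:
arm_command(plan=[[0, 0, 0, -0.0005, 0], [0, 0, 0, -0.0005, 0], [0.3, 0, 0, -0.0005, 0], [0.4, 0, 0, -0.0005, 0], [0.6, 0, 0, -0.0005, 0], [0.8, 0, 0, -0.0005, 0], [1, 0, 0, -0.0005, 0], [1, 0, 0, -0.0005, 0], [1, 0, 0, -0.0005, 0], [1, 0, 0, -0.0005, 0]])

```text
time: 12.82
tool_pos: [0.519, -0.1699, 0.0635]
ee_rot: [3.142, -0.0, -0.001]
wrist_force: [0.8, 0.3, 0.1]
width: 0.0925
```

Call:
arm_command(plan=[[1, 0, 0, 0.0, 0], [1, 0, 0, 0.0, 0], [1, 0, 0, 0.02, 0], [1, 0, 0, 0.06, 0], [1, 0, 0, 0.11, 0], [1, 0, 0, 0.16, 0], [1, 0, 0, 0.18, 0], [1, 0, 0, 0.18, 0], [1, 0, 0, 0.18, 0]])

```text
time: 13.95
tool_pos: [0.5184, -0.1697, 0.2419]
ee_rot: [-3.141, 0.002, -0.001]
wrist_force: [-0.1, -0.4, -0.6]
width: 0.0936
```

```bash
python3 - <<'E'
from h import *
o=robot.get_obs();print(o['time'],o['tool_pos'],o['wrist_force'],o['width'])
S=optics.snapshot('scene');save(S,'s8');D=optics.snapshot('side');save(D,'d8')
a=S['image'][:,:,::-1];b=D['image'][:,:,::-1]
g=lambda im,x,y:cv2.resize(im[y:y+75,x:x+100],(400,300),interpolation=cv2.INTER_CUBIC)
cv2.imwrite('pics/z8.png',np.vstack([np.hstack([g(a,150,160),g(b,270,120)]),np.hstack([g(a,345,190),g(b,105,309)])]))
E
```

```text
13.95 [ 0.51840713 -0.1696903   0.24186968] [-0.10316663 -0.44454483 -0.6423156 ] 0.09361254308641778
```

View pics/z8.png

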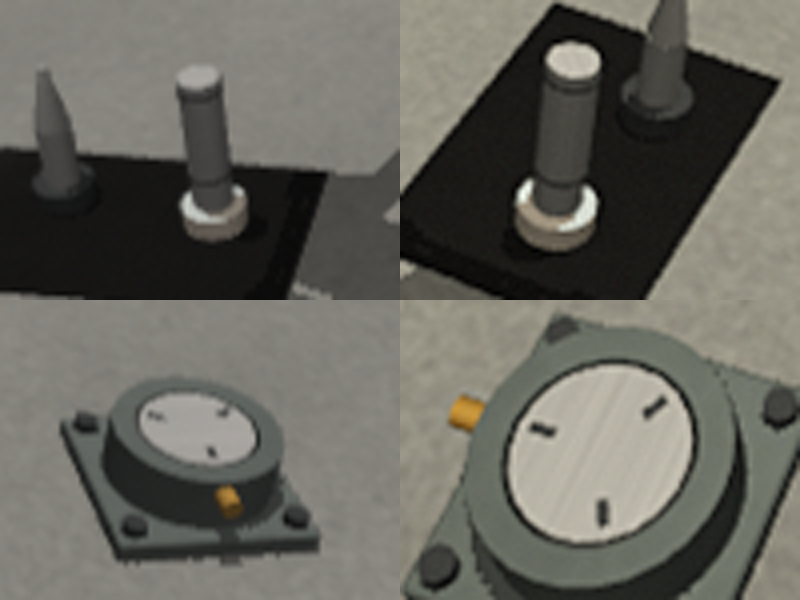

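Drift and punch both stand upright on the mat, the cap is flush, and the gripper is clear.

```bash
python3 -c "
from bench import robot
print(robot.close_job())"
```

```text
the job is handed in; nothing more can be done
None
```

I pressed the proud cap home with the drift, stood the drift back at its old spot on the mat and let go. I handed the job in at about 14 s of the 45 s allowed.

- **Press:** The foot was centred on the cap to within a few mm, by the pictures. A final 3 mm push met a hard stop at about 13 N. That left the foot's underside at z ≈ 0.050 m, which is flush.
- **Last pictures (scene and side):** The cap is flush, the drift stands upright on the mat, the punch is still standing, and the open gripper is clear above.
- **Disagreements:** The cameras differed by 4–5 mm in x on the drift and the cap, so I took values in between. No other check failed, and the hand-in reported no verdict.

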